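# Seat the pattern plate of the biscuit press

## Task

Get the biscuit press ready: with the outside of a fingertip against the blue tab, push the brass pattern plate round until its rim notch stands over the red pin of the press, then press the plate straight down until it is fully home, flush with the collar, and leave it there. Do not pinch the tab between the fingers, do not pull the plate up off the press, and leave the other things on the table where they are.

Things in the scene. Friction and masses are not known exactly. Their poses are not given: they have to be found in the camera images.
- press: Biscuit press, fixed to the table: white foot 160 x 130 x 34 mm (rounded), with a green button, upright aluminium barrel 106 mm across, and on top a steel collar ring (outside 118 mm, inside 100 mm across, its rim 95 mm above the table). Origin: on the table under the barrel's axis; z up. The red pin lies on its +x side.
- pin_mark (a point): Top of the small red block on the collar over the outer end of the red locating pin, 56 mm from the barrel's axis, 101 mm above the table. The pin is a round bar 8 mm thick lying radially, pointing to the axis, from 38 mm radius outwards, its top 94.5 mm above the table: under the plate except at the notch.
- turn (a joint): Turn of the pattern plate about the vertical barrel axis, in rad, growing anticlockwise seen from above. The notch is exactly over the pin at 0 and, after a full turn, at 2 pi (6.283); about 0.05 rad off still enters. It starts somewhere between 0.7 and 5.58, may be turned either way past a full turn, and a rubber ring holds it where it is left (about 0.07 N m to turn, that is some 2 N at the tab).
- seat (a joint): Height of the pattern plate, in m, 0 as it starts and growing as it goes down: 0 standing 8 mm proud of the collar, 0.008 fully home with its top flush with the collar's rim. The pin stops it before 0.003 unless the notch is over the pin. The rubber ring holds it at any height; about 3 to 5 N moves it down, anywhere on its top (it cannot tilt); over 7 N would draw it up, and negative means pulled up.
- hub_top (a point): Top centre of the flat grey hub, 26 mm across and 3 mm high, in the middle of the pattern plate, on the turning axis; a good place to press. Its x axis points from the hub to the notch. The plate is brass-coloured, 94 mm across, 8 mm thick, with dark star-shaped openings; its top is 3 mm below this point (103 mm above the table at the start, 95 mm when home).
- notch (a point): The notch in the plate's rim: 13 mm wide, open outwards, from 36 mm radius to the rim, lips painted red. The point is on its middle at 42 mm radius, level with the plate's top.
- tab_mid (a point): Middle of the blue push tab, which stands on the plate exactly opposite the notch: 20 mm long along the radius (24 to 44 mm from the axis), 10 mm thick (6 mm in its top 3 mm), 16 mm high above the plate. The point is 34 mm from the axis, 8 mm above the plate's top.
- tab_left: One blue side face of the tab (20 x 2 x 12 mm), the one on the plate's +y side (its x axis points to the notch). Pushing on it turns the plate anticlockwise seen from above (joint turn grows).
- tab_right: The opposite blue side face of the tab, on the plate's -y side. Pushing on it turns the plate clockwise seen from above (joint turn falls).
- jar: Bystander: small closed jar of sprinkles with a red cap, 52 mm across, 85 mm high, near the press. Origin under its centre.
- cutter_round: Bystander: steel ring biscuit cutter, 60 mm across, 25 mm high, near the press. Origin under its centre.
- cutter_small: Bystander: copper-coloured ring biscuit cutter, 40 mm across, 25 mm high, near the press. Origin under its centre.
- spare_plate: Bystander: a spare steel pattern plate with round openings, 94 mm across, 8 mm thick, lying loose on the table near the press. Not to be used. Origin under its centre.
- bowl: Bystander: white plastic mixing bowl, 200 mm across, 110 mm high, on the robot's right. Origin under its centre.
- spatula: Bystander: spatula, 240 mm long, lying on the table at the near right. Origin under its middle.

How it is judged:
By the outcome, as a careful person would: the job done as asked, in the order asked, and still so for the second after the job is handed in, with the robot touching nothing.
It also fails if it takes over 56 s, if anything falls off the work surface, if the arm or the gripper's body presses on something with over 40 N, if the wrist force passes 120 N, or if a joint passes its speed limit or range.

## Robot

A 6-joint arm with a two-finger parallel gripper is mounted at the origin on the work surface. World frame = base frame: x ahead of the robot, y to its left, z up, the work surface at z = 0. Lengths are in m, angles in rad, forces in N, time in s.
With the tool pointing down it reaches from about 0.35 to 0.975 m from the base axis. Payload 7.1 kg.
Tool frame: the origin (TCP) lies midway between the tips of the shut fingers; the grasp point (between the pads) lies 19 mm behind it; z points along the fingers, y is the line along which they close (so a half turn about z gives the same grasp; the last joint's range is limited). The gripper opens to 88 mm and grips with 3 to 60 N. Pads are 20 mm wide; open, the fingers measure 115 mm over their backs; the gripper's body (75 mm by 178 mm) begins 61 mm behind the grasp point.
Start: joints at [-1.325, 0.423, 1.63, -0, 1.089, -0.019], TCP at [0.164, -0.603, 0.185] pointing down, gripper open.
Joint ranges: [-3, 3], [-0.9, 2.11], [0.09, 2.58], [-1.31, 4.45], [0.11, 2.69], [-2.54, 2.54]. Speed limits (rad/s): [2.39, 2.39, 3.01, 3.14, 3.14, 3.14].

## Interface

Orientations are given as a unit quaternion [w, x, y, z].
In Python, from station import move_pose, movel, movej, command_gripper, wait, inverse_kinematics, read_camera, camera_info, MotionError, job_done, get_time, get_joint_pos, get_qvel, get_effort, get_tcp_pos, get_ee_rot, get_ft_force, get_ft_torque, get_grip_width, get_finger_force gives the robot as it stands. Calls block until the motion is done:
- move_pose(position, orientation): joint-space move of the TCP to a pose.
- movel(position, frame=None, v=0.15, until_force=None): straight line of the TCP; frame=None keeps the orientation; v is the mean speed in m/s. With until_force (N) it stops when the force on the tool has changed by that much, and returns True; else False.
- movej(angles): joint-space move.
- command_gripper(opening): opening from 0.0 (shut) to 1.0 (fully open); the grip force is fixed at half the most; returns when the fingers have stopped.
- wait(seconds).
- inverse_kinematics(position, orientation): joint angles nearest the present ones, or None.
- read_camera(name): name is "side" or "top"; returns the picture (480x640x3 uint8, red, green, blue); there is no depth.
- camera_info(name): a dict with "intrinsics" (3x3 intrinsics, pixels), "T" (4x4, takes a point from camera to world coordinates). Camera axes: x right, y up, looking along -z (the intrinsics and any distortion apply to the point x, -y, -z); pixel columns grow to the right and rows downward; lengths in m; the calibration is good to about 2 mm. A picture is of the moment at which its call begins. camera_info takes no time and is no camera call.
A pose or a line that the arm cannot do raises MotionError and nothing moves.
- job_done(): hands the job in; it is judged then, once.
Readings, each from a call of its own:
- get_time(): time.
- get_joint_pos(): joint angles.
- get_qvel(): joint speeds.
- get_effort(): joint torques, N m.
- get_tcp_pos(): TCP position.
- get_ee_rot(): TCP orientation.
- get_ft_force(): force on the tool from outside, world axes, zero at the start.
- get_ft_torque(): the same for the moment, N m.
- get_grip_width(): opening from 0.0 (shut) to 1.0 (fully open).
- get_finger_force(): force on a finger pad.
Only numpy, scipy, OpenCV 4.12 (cv2) and the standard library are available. Lean on these libraries where they do the work, as an engineer would, in place of code of your own. Each camera call takes 0.05 s, during which the arm holds its last target. There are 200 camera calls.

## Working session

There is one attempt and no reset: what is moved stays moved. The work goes in short steps, each a Python script; the robot and the scene stay as the last script left them, time stands still between calls to the robot, and variables do not carry over. Pictures are saved under pics/ and viewed, at most 10 in all, crops included, and the job is handed in when it is done.

```bash
mkdir -p pics; cat > h.py <<'E'
from station import *
import numpy as np, cv2
def snap(cam,name,crop=None,s=1):
    im=read_camera(cam)[:,:,::-1]
    if crop: x0,y0,x1,y1=crop; im=im[y0:y1,x0:x1]
    if s!=1: im=cv2.resize(im,None,fx=s,fy=s,interpolation=cv2.INTER_CUBIC)
    cv2.imwrite('pics/'+name,im)
def ray(cam,u,v,z):
    c=camera_info(cam);K=np.array(c['intrinsics']);T=np.array(c['T'])
    d=np.array([(u-K[0,2])/K[0,0],-(v-K[1,2])/K[1,1],-1.]);d=T[:3,:3]@d;o=T[:3,3]
    return o+d*(z-o[2])/d[2]
def proj(cam,p):
    c=camera_info(cam);K=np.array(c['intrinsics']);T=np.array(c['T'])
    q=T[:3,:3].T@(np.array(p)-T[:3,3]);q=q*[1,-1,-1]
    return (K@q/q[2])[:2]
E
python3 -c "
from h import *
snap('top','t0.png');snap('side','s0.png')
for c in('top','side'):print(camera_info(c))
print(get_time(),get_ee_rot())"
```

```text
{'intrinsics': array([[531.25942939,   0.        , 318.48271797],
       [  0.        , 531.25942939, 234.01503908],
       [  0.        ,   0.        ,   1.        ]]), 'T': array([[-0.01720099,  0.9865189 , -0.16274088,  0.33240357],
       [-0.99975643, -0.01922094, -0.01084558, -0.12939376],
       [-0.0138274 ,  0.16251469,  0.98660923,  1.21761171],
       [ 0.        ,  0.        ,  0.        ,  1.        ]])}
{'intrinsics': array([[585.80470504,   0.        , 312.60610766],
       [  0.        , 585.80470504, 242.72865019],
       [  0.        ,   0.        ,   1.        ]]), 'T': array([[-0.97384242,  0.161304  , -0.16003736,  0.34114598],
       [-0.22661654, -0.63798604,  0.73594753,  0.6989095 ],
       [ 0.01660968,  0.75296403,  0.65785202,  0.82435052],
       [ 0.        ,  0.        ,  0.        ,  1.        ]])}
0.1 [-6.51928671e-04  9.91248432e-01  1.32008011e-01 -7.57438663e-05]
```

View pics/t0.png

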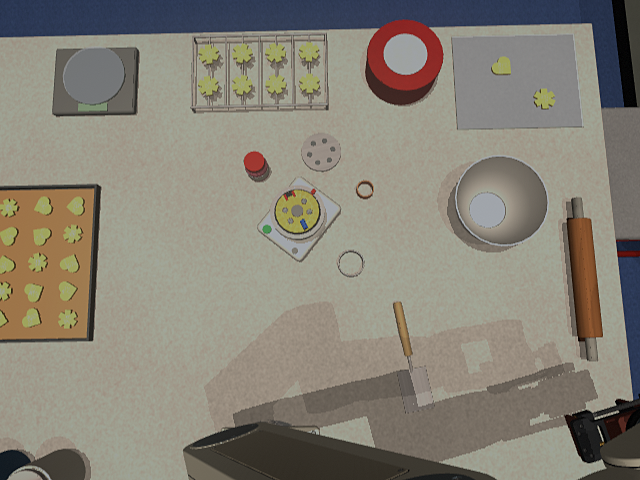

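View pics/s0.png

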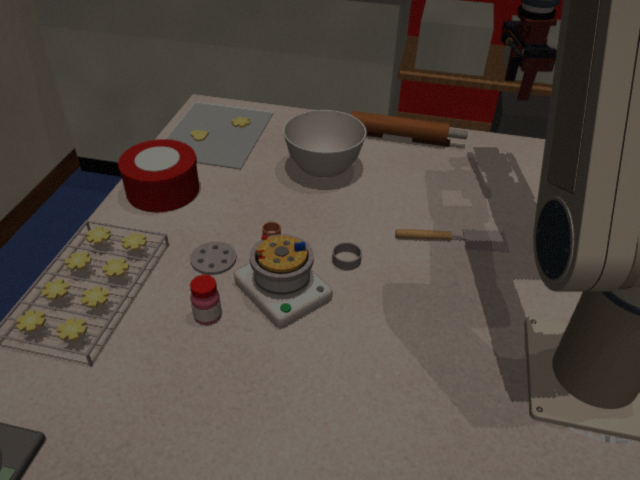

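The press is near top px (298,212); pin mark near (312,191), notch near (288,195), tab near (305,226). I'll take enlarged crops.

```bash
python3 -c "
from h import *
snap('top','t1.png',(258,172,338,252),7.5);snap('side','s1.png',(225,215,345,305),6)"
```

```text
(no output)
```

View pics/t1.png

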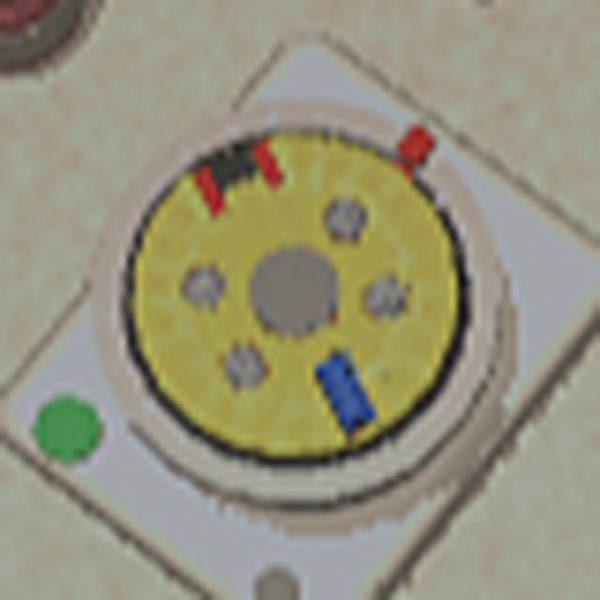

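View pics/s1.png

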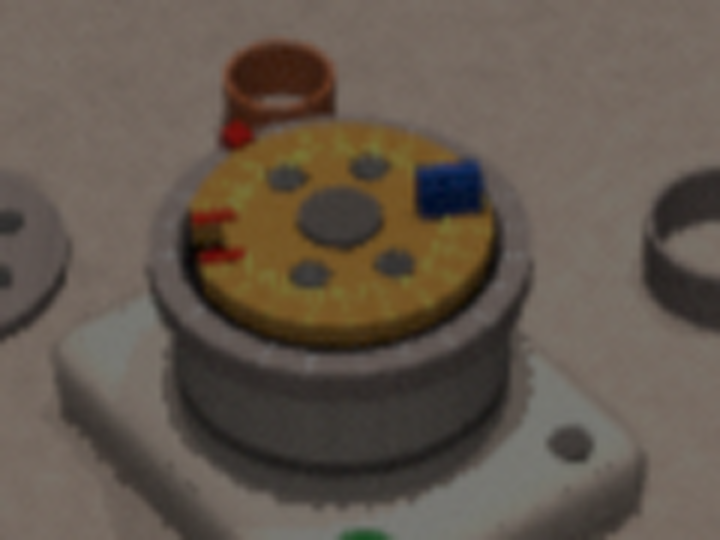

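The top crop shows the hub at (294,290), the pin block at (416,146), the notch at about (238,170) and the tab top at (345,390). In the side crop the hub is at (341,215) and the pin at (238,132).

```bash
python3 -c "
from h import *
def t(x,y,z): return ray('top',258+(x+.5)/7.5-.5,172+(y+.5)/7.5-.5,z)
def s(x,y,z): return ray('side',225+(x+.5)/6-.5,215+(y+.5)/6-.5,z)
H=t(294,290,.106);P=t(416,146,.101);N=t(238,168,.103);B=t(345,390,.119);C=t(296,297,.103)
H2=s(341,215,.106);P2=s(238,132,.101);N2=s(214,236,.103);B2=s(449,172,.119)
for h,p,n,b in((H,P,N,B),(H2,P2,N2,B2)):
  f=lambda q:(q.round(4),np.hypot(*(q-h)[:2]).round(4),np.arctan2(*(q-h)[1::-1]).round(3))
  print(h.round(4),f(p),f(n),f(b))
print(C)
"
```

```text
[ 0.5682 -0.0716  0.106 ] (array([ 0.6109, -0.107 ,  0.101 ]), np.float64(0.0554), np.float64(-0.691)) (array([ 0.6049, -0.0558,  0.103 ]), np.float64(0.04), np.float64(0.408)) (array([ 0.5365, -0.0863,  0.119 ]), np.float64(0.0349), np.float64(-2.708))
[ 0.5665 -0.0698  0.106 ] (array([ 0.61  , -0.1051,  0.101 ]), np.float64(0.056), np.float64(-0.681)) (array([ 0.6024, -0.0543,  0.103 ]), np.float64(0.0391), np.float64(0.407)) (array([ 0.5358, -0.0829,  0.119 ]), np.float64(0.0334), np.float64(-2.74))
[ 0.5667687  -0.07203449  0.103     ]
```

```bash
cat >> h.py <<'E'
C=np.array([.5672,-.0708]);PIN=-.686
def pp(turn,gap=0,z=.108,side=1):
    "shut fingers' back face on the tab, gap off; side +1 = pushing clockwise"
    phi=PIN+turn+np.pi; r=np.array([np.cos(phi),np.sin(phi)]); t=np.array([-r[1],r[0]])
    p=C+.034*r+side*(.0185+gap)*t; a=phi-np.pi
    return [*p,z],[0,np.cos(a/2),np.sin(a/2),0]
E
python3 -c "
from h import *
for k in (1.1,.5,0,-.1):
  print(inverse_kinematics(*pp(k)))
command_gripper(0.0)
p,q=pp(1.1,.012,.19); move_pose(p,q); print(get_time(),get_tcp_pos())
movel(pp(1.1,.012)[0],v=.1); print(get_time(),get_tcp_pos(),get_ft_force())
print(movel(pp(1.1,-.006)[0],v=.02,until_force=1.2),get_time(),get_ft_force())
d=(np.array(get_tcp_pos())-pp(1.1)[0]);print(d, get_tcp_pos())
"
```

```text
[-2.05993594e-01  4.21742266e-01  1.84550663e+00 -4.44089210e-16
  8.74343754e-01  9.50802733e-01]
[-1.76843637e-01  4.01037687e-01  1.88080079e+00 -4.44089210e-16
  8.59754175e-01  1.57995269e+00]
[-1.41901852e-01  3.96162571e-01  1.88904567e+00 -4.44089210e-16
  8.56384415e-01  2.11489448e+00]
[-1.34679630e-01  3.96766081e-01  1.88802639e+00 -4.44089210e-16
  8.56800185e-01  2.22211670e+00]
3.7667 [ 0.54828945 -0.11321201  0.1900229 ]
4.7333 [ 0.54884716 -0.11254422  0.10850752] [-0.37489927 -0.01077858  0.35783297]
False 5.7833 [-0.00814288 -0.3621507  -0.0832946 ]
[-2.31485936e-03  5.43523741e-03  6.43504193e-06] [ 0.54119957 -0.0959792   0.10800644]
```

```bash
python3 -c "
from h import *
print(movel(pp(1.1,-.016)[0],v=.015,until_force=1.2),get_time(),get_ft_force())
d=(np.array(get_tcp_pos())-pp(1.1)[0]);print(d,np.hypot(*d[:2]))
snap('side','s2.png',(225,185,345,275),6)
"
```

```text
False 6.6 [-0.24566663 -0.20689692 -0.10570204]
[-6.37484363e-03  1.46246158e-02  1.62280922e-05] 0.015953620874309814
```

View pics/s2.png

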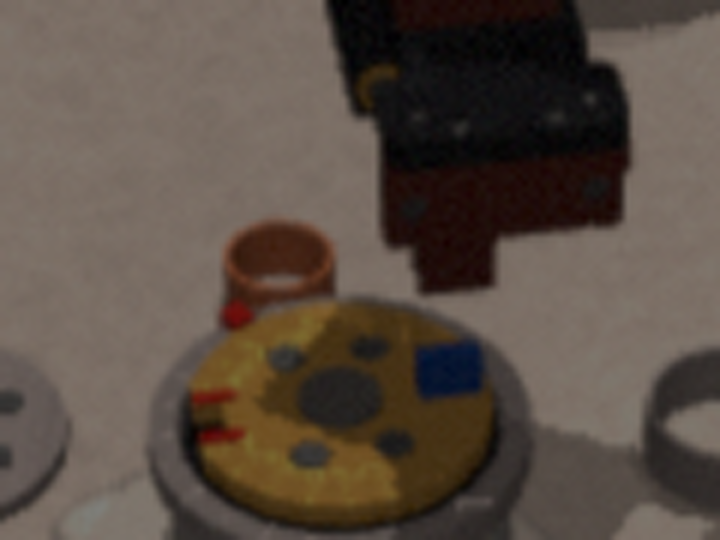

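The fingertip (side crop (455,290)) appears well away from the tab (450,370), so I'll compare it with the reported TCP.

```bash
python3 -c "
from h import *
p=get_tcp_pos();print(p,get_ee_rot(),get_joint_pos(),get_grip_width())
print((proj('side',p)-[225,185])*6, proj('top',p))
for z in(.1,.12,.14,.16,.18):print(z,ray('side',225+455/6,185+290/6,z))
snap('top','t2.png',(238,152,358,252),6)
"
```

```text
[ 0.53714202 -0.08679271  0.10800146] [2.42930745e-05 9.78651365e-01 2.05527381e-01 3.34029984e-05] [-1.82057632e-01  4.10421126e-01  1.86485576e+00 -2.57440942e-05
  8.66235522e-01  9.74750243e-01] 0.008192808917095442
[445.26765704 367.51930329] [303.99797808 224.20854057]
0.1 [ 0.54540451 -0.1325235   0.1       ]
0.12 [ 0.53976474 -0.10956686  0.12      ]
0.14 [ 0.53412497 -0.08661021  0.14      ]
0.16 [ 0.5284852  -0.06365356  0.16      ]
0.18 [ 0.52284543 -0.04069691  0.18      ]
```

View pics/t2.png

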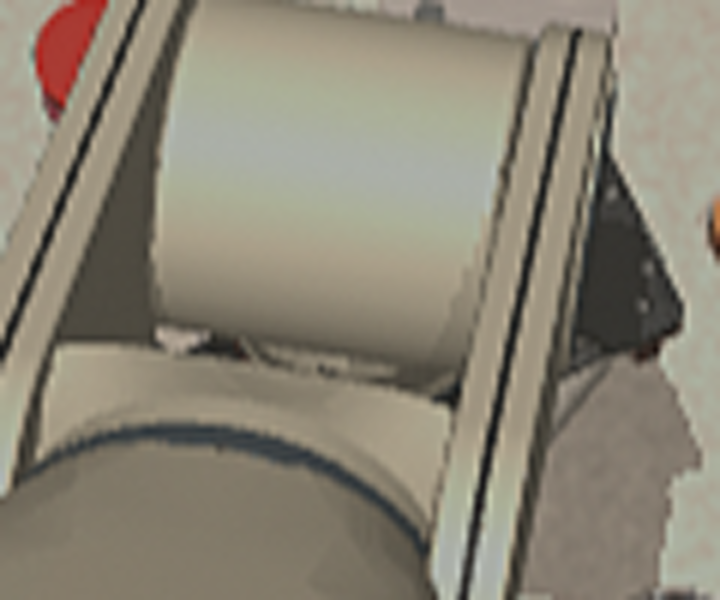

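```bash
python3 -c "
from h import *
p=[.164,-.603,.185];print(proj('side',p),proj('top',p))
q=[0.991248,0.132008]
for s in(-1,1):
  a=.265;y=np.array([np.sin(a),-np.cos(a),0])*.05*s
  print(proj('side',p+y),proj('top',p+y))
a=cv2.imread('pics/s0.png')[20:130,470:590];b=cv2.imread('pics/t0.png')[380:480,540:640]
o=np.zeros((600,800,3),np.uint8);A=cv2.resize(a,(400,367),interpolation=2);B=cv2.resize(b,(400,400),interpolation=2)
o[:367,:400]=np.clip(A*1.6,0,255);o[:400,400:]=np.clip(B*1.6,0,255)
im=read_camera('side')[170:260,260:360,::-1];o[400:600,:222]=np.clip(cv2.resize(im,(222,200))*1.6,0,255)
cv2.imwrite('pics/c.png',o)
"
```

```text
[510.82365965 103.64284401] [582.79007704 408.99936964]
[517.31331192 114.33853409] [557.31374775 416.75594401]
[504.68569046  93.52676792] [608.18347608 401.26804437]
```

View pics/c.png

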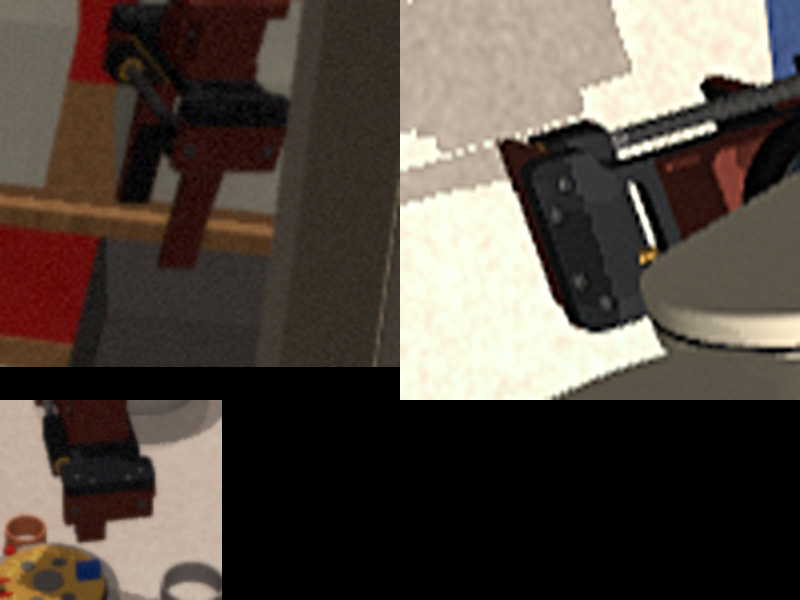

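```bash
python3 -c "
from h import *
movel(pp(1.1,.008)[0],v=.08); wait(.2); print(get_time(),get_ft_force())
p=pp(1.1,.008)[0]
print(movel([p[0],p[1],.062],v=.02,until_force=1.8),get_time(),get_tcp_pos(),get_ft_force())
snap('side','s3.png',(225,185,345,275),6)
"
```

```text
7.4 [ 0.59983648 -0.25045143  0.79470513]
True 9.3167 [ 0.54665404 -0.10876722  0.06463123] [ 0.5174094  -0.39578727  2.66944673]
```

View pics/s3.png

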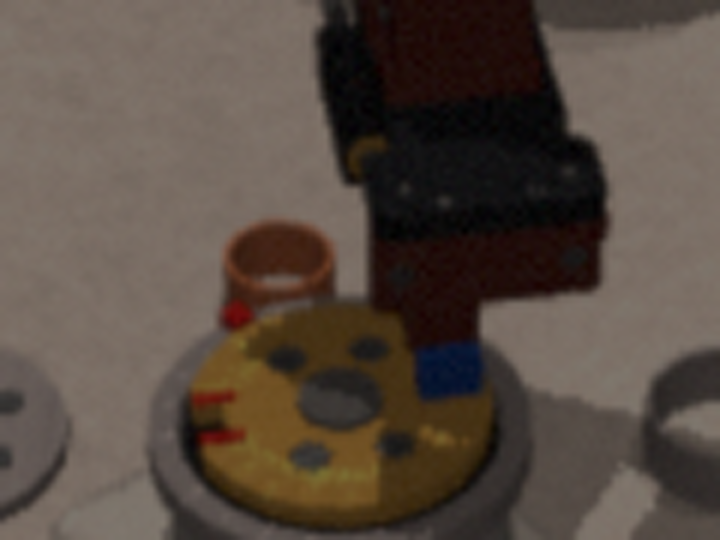

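The fingers touched the plate at TCP z = 0.0646, so the real tips sit about 38 mm short of the reported TCP. The picture shows the finger right behind the tab (450,370), on the correct side. I'll use this offset, lift 6 mm and push.

```bash
cat >> h.py <<'E'
ZP=.0705
def arc(t0,t1,gap,n,side=1,v=.05):
    for k in np.linspace(t0,t1,n+1)[1:]:
        p,q=pp(k,gap,ZP,side); movel(p,q,v=v)
E
python3 -c "
from h import *
p=get_tcp_pos(); movel([p[0],p[1],ZP],v=.05)
print(movel(pp(1.1,-.006,ZP)[0],v=.02,until_force=1.3),get_time(),get_ft_force())
d=np.hypot(*(np.array(get_tcp_pos())-pp(1.1,.008)[0])[:2]);g=.008-d;print('gap',g)
arc(1.1,.15,g,5)
print(get_time(),get_ft_force(),get_tcp_pos())
im=read_camera('side')[185:275,225:345,::-1]
cv2.imwrite('pics/s4.png',np.clip(cv2.resize(im,None,fx=6,fy=6,interpolation=2)*1.4,0,255))
"
```

```text
True 10.2167 [ 0.14053512  0.29767399 -0.24262439]
gap -0.003906259974282109
11.925 [ 0.08214867 -0.04880737 -0.57073573] [ 0.5305908  -0.06605866  0.07049741][ WARN:0@1.847] global loadsave.cpp:1063 imwrite_ Unsupported depth image for selected encoder is fallbacked to CV_8U.
```

View pics/s4.png

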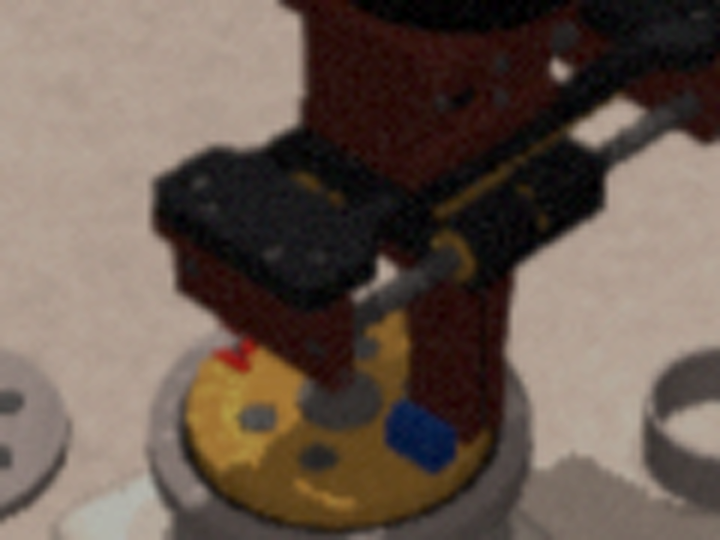

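The finger pushes the tab's flank; the notch (238,352 in the crop) is nearly at the pin. I'll retract aside and measure with colour masks in both cameras.

```bash
cat >> h.py <<'E'
def blobs(cam,box):
    x0,y0,x1,y1=box; im=np.float32(read_camera(cam)[y0:y1,x0:x1]); im=cv2.resize(im,None,fx=4,fy=4,interpolation=cv2.INTER_LINEAR)
    r,g,b=im[...,0],im[...,1],im[...,2]; out={}
    for n,m in(('blue',b>1.5*np.maximum(r,1)),('red',(r>1.9*np.maximum(g,1))&(r>1.7*np.maximum(b,1)))):
        k,l,st,ce=cv2.connectedComponentsWithStats(np.uint8(m))
        out[n]=[(int(st[i,4]),x0+(ce[i][0]+.5)/4-.5,y0+(ce[i][1]+.5)/4-.5) for i in range(1,k) if st[i,4]>25]
    return out
def measure():
    for cam,box in(('top',(272,183,325,240)),('side',(245,230,320,285))):
        o=blobs(cam,box)
        for n,z in(('blue',.1175 if cam=='top' else .114),('red',.103)):
            for A,u,v in o[n]:
                for zz in ((z,) if n=='blue' else (z,.101)):
                    d=ray(cam,u,v,zz)[:2]-C; print(cam,n,A,round(u,2),round(v,2),zz,'r',round(np.hypot(*d)*1e3,1),'ang',round(np.arctan2(d[1],d[0]),3))
def aside():
    p=get_tcp_pos(); movel([p[0],p[1],.15],v=.15); q=list(get_joint_pos()); q[0]-=.65; movej(q)
E
python3 -c "
from h import *
p,q=pp(.15,.008,ZP); movel(p,q,v=.05); aside(); print(get_time()); measure()
o=np.zeros((300,800,3),np.uint8)
o[:,:400]=cv2.resize(read_camera('top')[182:242,258:338,::-1],(400,300),interpolation=2);o[:,400:]=cv2.resize(read_camera('side')[225:285,240:320,::-1],(400,300),interpolation=2)
cv2.imwrite('pics/m1.png',o)
"
```

```text
14.325
top blue 646 289.01 223.58 0.1175 r 33.5 ang 2.67
top red 519 310.82 194.04 0.103 r 48.2 ang -0.708
top red 519 310.82 194.04 0.101 r 48.6 ang -0.701
top red 194 301.63 193.26 0.103 r 40.4 ang -0.29
top red 194 301.63 193.26 0.101 r 40.9 ang -0.285
side blue 1191 294.58 257.22 0.114 r 37.5 ang 2.536
side red 1186 265.59 239.48 0.103 r 44.7 ang -0.585
side red 1186 265.59 239.48 0.101 r 46.5 ang -0.615
side red 40 277.48 231.98 0.103 r 55.6 ang -1.173
side red 40 277.48 231.98 0.101 r 57.9 ang -1.177
```

```bash
python3 -c "
from h import *
q=list(get_joint_pos()); q[0]+=.65; movej(q)
p,q=pp(.15,.008,ZP); movel(p,q,v=.12)
p,q=pp(.15,-.0035,ZP); movel(p,q,v=.05)
arc(.15,-.045,-.0039,2,v=.03)
p,q=pp(-.045,.008,ZP); movel(p,q,v=.05); aside(); print(get_time()); measure()
o=np.zeros((600,800,3),np.uint8)
o[:,:400]=cv2.resize(read_camera('top')[182:242,278:318,::-1],(400,600),interpolation=2);o[:300,400:]=cv2.resize(read_camera('side')[225:285,240:320,::-1],(400,300),interpolation=2)
cv2.imwrite('pics/m2.png',o)
"
```

```text
19.9
top blue 652 286.57 221.97 0.1175 r 33.2 ang 2.483
top red 703 311.2 195.29 0.103 r 46.7 ang -0.759
top red 703 311.2 195.29 0.101 r 47.0 ang -0.751
top red 187 304.65 194.52 0.103 r 40.1 ang -0.466
top red 187 304.65 194.52 0.101 r 40.5 ang -0.459
side blue 1184 291.73 258.55 0.114 r 37.4 ang 2.371
side red 28 278.25 231.67 0.103 r 56.3 ang -1.201
side red 28 278.25 231.67 0.101 r 58.6 ang -1.204
side red 804 265.04 238.58 0.103 r 47.3 ang -0.603
side red 804 265.04 238.58 0.101 r 49.2 ang -0.632
side red 208 273.62 238.79 0.103 r 38.1 ang -0.917
side red 208 273.62 238.79 0.101 r 40.3 ang -0.937
```

View pics/m2.png

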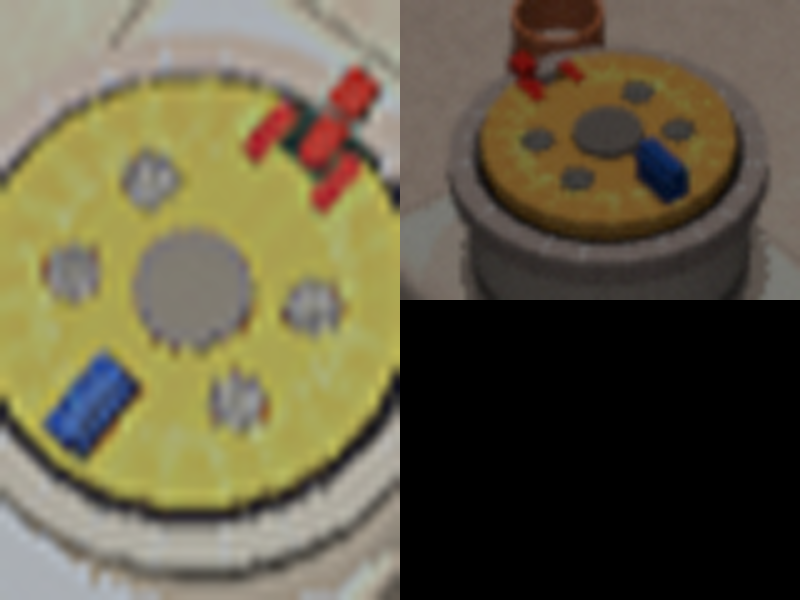

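The composite shows both lips (270,132) and (335,181) straddling the pin (325,138), with the tab, hub and pin in line to within about 1°. I'll press on the hub.

```bash
python3 -c "
from h import *
q=list(get_joint_pos()); q[0]+=.65; movej(q)
p,q=pp(0,0,.1); movel([C[0],C[1],.1],q,v=.15); movel([C[0],C[1],.074],v=.05); wait(.2)
print(get_time(),get_ft_force())
for z in(.0645,.0615,.0595,.0575):
  r=movel([C[0],C[1],z],v=.02,until_force=14); print(r,get_time(),get_tcp_pos()[2],get_ft_force()[2])
  if r: break
"
```

```text
22.8333 [-0.46395952  0.03174255  0.36762035]
False 23.4583 0.06425300714950609 -0.10180981748888623
False 23.7583 0.06130424467748965 -0.6429852046511597
False 24.0083 0.060201488850334835 8.637681609616767
False 24.2583 0.05990155411003598 25.785890723580096
```

```bash
python3 -c "
from h import *
print(get_ft_force(),get_tcp_pos())
movel([C[0],C[1],.1],v=.08); aside(); print(get_time(),get_ft_force()); measure()
for cam,z0 in(('top',.1175),('side',.114)):
  for d in(0,.003,.008):
    a=2.483;print(cam,d,proj(cam,[C[0]+.0335*np.cos(a),C[1]+.0335*np.sin(a),z0-d]))
"
```

```text
[-8.8246757   0.38963383 25.78589072] [ 0.56746555 -0.0708465   0.05990155]
26.7917 [0.94002147 0.77751086 0.24036195]
top blue 643 286.82 222.7 0.1175 r 34.2 ang 2.523
top red 504 311.17 193.67 0.103 r 49.3 ang -0.709
top red 504 311.17 193.67 0.101 r 49.6 ang -0.702
top red 178 304.91 195.24 0.103 r 38.9 ang -0.497
top red 178 304.91 195.24 0.101 r 39.3 ang -0.49
top red 195 311.36 200.3 0.103 r 39.5 ang -0.956
top red 195 311.36 200.3 0.101 r 39.8 ang -0.946
side blue 1147 291.82 261.66 0.114 r 44.6 ang 2.28
side red 55 277.96 231.8 0.103 r 56.0 ang -1.19
side red 55 277.96 231.8 0.101 r 58.3 ang -1.194
side red 1084 265.74 240.44 0.103 r 42.4 ang -0.547
side red 1084 265.74 240.44 0.101 r 44.2 ang -0.581
side red 224 273.56 241.56 0.103 r 30.9 ang -0.819
side red 224 273.56 241.56 0.101 r 33.0 ang -0.85
top 0 [286.49346015 222.06789183]
top 0.003 [286.59738747 222.33000078]
top 0.008 [286.76938769 222.76379239]
side 0 [292.33455789 256.49790672]
side 0.003 [292.34483437 257.72924172]
side 0.008 [292.36187647 259.77123787]
```

```bash
python3 -c "
from h import *
wait(.3);print(job_done(),get_time())"
```

```text
the job is handed in; nothing more can be done
the job is handed in; nothing more can be done
```

I pushed the pattern plate round by its tab until the notch stood over the red pin, pressed it down to a hard stop at 25 N, then moved the arm clear and handed the job in at about 27 s. The camera shift shows about 7.7 mm of the 8 mm travel, which matches fully home within measuring error.

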